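Set and lock the length stop to a sample bar

TASK

Set the cutting jig's length stop to the dark walnut bar: lay the bar flat in the jig's bed, slide the stop along its rail until the bar is held snugly end to end between the stop and the fixed end block, then flip the red cam lever all the way over to lock the stop there. Leave the oak piece, the sanding block, the glue bottle and the orange spring clamp where they are.

Things in the scene. Friction and masses are not known exactly. Their poses are not given: they have to be found in the camera images.
- jig: Length-stop jig, fixed to the bench: plywood board 165 (x) x 400 (y) x 12 mm. Origin at the board's underside on the bed's centre line; y runs along the bed towards the fixed end block, x from the bed to the rail, z up. The bed is the board's top (z 12 mm) between two low pale strips: inner faces at x -20 and +20 mm, 12 mm wide, tops at z 20 mm, y -175 to +150 mm.
- end_face (a point): Point on the working face of the fixed wooden end block (jig frame x 0, y 150, z 30 mm); the block is 80 mm wide in x, 28 mm thick, top at z 47 mm. Axes as the jig's. The aluminium rail runs parallel to the bed, jig x 75 to 105 mm, top at z 45 mm.
- bed_middle (a point): Point of the jig on the bed's surface where the middle of the walnut bar lies when the bar touches the end block (jig frame x 0, y 60, z 12 mm); axes as the jig's.
- slide_stop (a joint): Travel of the dark steel sliding stop on the rail, m, 0 to 0.14, growing towards the end block. Its working face is at jig y = -145 mm + travel, 295 mm - travel from the end block, so a 180 mm bar is held snugly at 0.115. It slides with about 2 N of friction; with the lever locked the cam presses a pad on the rail and holds it against a push along the rail.
- stop_head (a point): Centre of the sliding stop's grip, over the bed's centre line, at z 60 mm, 12 mm behind the working face; axes as the jig's. The head is 34 (x) x 24 (y) mm, z 25 to 77 mm, so above the bar (top at 40 mm in the bed) it can be pinched across its 24 mm from above. An arm (24 mm in y, top z 54 mm) joins it to the saddle on the rail (48 mm in y, top z 72 mm).
- cam_lever (a joint): Angle of the red cam lever on the sliding stop, rad: 0 = open, leaning 0.2 rad from upright away from the end block; it turns over towards the end block to its limit at 1.75 = locked, lying nearly level along the rail. It stays where it is left; it turns lightly (0.06 N m) until about 0.9, then stiffens as its cam presses a pad on the rail (under 0.4 N m).
- lever_pivot (a point): Centre of the lever's pivot on the sliding stop, z 64 mm, 90 mm from the bed's centre line, above the rail; the pivot axis is the jig's x. Axes as the jig's.
- lever_tip (a point): Free end of the red lever, on its centre line 84 mm from the pivot. The lever's paddle is 22 mm (along the pivot axis) wide and 10 mm thick, from 14 to 84 mm from the pivot.
- walnut_mid (a point): Centre of the dark brown walnut bar, 28 x 180 x 28 mm, length along its y axis, about 0.1 kg; it starts flat on the bench beside the jig, half-way up is this point.
- oak_bar: Shorter, paler oak piece 30 x 120 x 20 mm, length along its y axis, origin under its centre; lies beside the jig on the other side from the walnut bar. Leave it alone.
- sanding_pad: Cork sanding block 62 x 107 x 27 mm, origin under its centre; leave it alone.
- glue_bottle: Cream glue bottle 46 mm across, 101 mm tall, origin under its centre; leave it alone.
- clamp_small: Orange spring clamp 60 x 140 x 22 mm, origin under its centre; leave it alone.

How it is judged:
By the outcome, as a careful person would: the job done as asked, in the order asked, and still so for the second after the job is handed in, with the robot touching nothing.
It also fails if it takes over 70 s, if anything falls off the work surface, if the arm or the gripper's body presses on something with over 40 N, if the wrist force passes 120 N, or if a joint passes its speed limit or range.

ROBOT

A 6-joint arm with a two-finger parallel gripper is mounted at the origin on a cart in front of the work surface, level with it; the furniture and walls round the work are solid. World frame = base frame: x ahead of the robot, y to its left, z up, the work surface at z = 0. Lengths are in m, angles in rad, forces in N, time in s.
With the tool pointing down it reaches from about 0.375 to 0.975 m from the base axis. Payload 3.8 kg.
Tool frame: the origin (TCP) lies at the very end of the fingers, on their centre line; the grasp point (between the pads) lies 19 mm behind it; z points along the fingers, y is the direction in which the jaws open and shut (so a half turn about z gives the same grasp; the last joint's range is limited). The gripper opens to 85 mm and grips with 20 to 120 N. Pads are 22 mm wide; open, the fingers measure 114 mm over their backs; the gripper's body (76 mm by 85 mm) begins 54 mm behind the grasp point. The pads swing forward as they close: fully open they stand 13 mm farther back than shut.
Start: joints at [1.14, 0.264, 1.604, -0, 1.274, -0.037], TCP at [0.259, 0.623, 0.231] pointing down, gripper open.
Joint ranges: [-2.63, 2.63], [-0.94, 2.18], [0.31, 2.57], [-1.31, 4.45], [0, 2.66], [-2.55, 2.55]. Speed limits (rad/s): [2.57, 2.57, 3.14, 3.14, 3.14, 3.14].

INTERFACE

Orientations are given as a rotation vector (axis times angle).
In Python, from workcell import bot gives the robot as it stands.
- The arm moves only by the tool jog_arm, never from a script. Its argument "plan" is a list of rows, each an object of numbers: "claw": the closure, from 0 (fully open) to 1 (shut); "x", "y", "z": the shift along the tool's x, y, z in m; "turn": the turn about the tool's z in degrees. In form: [{"claw": .., "x": .., "y": .., "z": .., "turn": ..}, ...]. A call has 1 to 10 rows; each row shifts and turns the commanded pose from where the row before left it, along the tool's axes as they then stand; what a row does not reach is not made up. A row lasts 1/8 s, in which the tool goes at most 62.5 mm and 10.7 degrees, less where a joint would pass 70% of its speed; a pose out of reach is approached as far as the arm can. A call is refused whole if a number of a shift passes 0.0625 or a number of a turn 10.7, either way. A call with a gripper value outside its range is refused whole. The fingers move at their own pace and stop on an object; "newtons" is the grip in N (left out, the last holds). Time passes only in rows, so rows that do not move let the fingers close. It gives the time, the measured TCP pose, the force and the opening at its end, in the units of the state.
- bot.read_state(): the state, without advancing time (a new reading comes with each control period).
- bot.read_camera(name): name is "side" or "top" or "wrist"; returns the picture (400x640x3 uint8, red, green, blue); there is no depth.
- bot.camera_params(name): a dict with "fx", "fy", "cx", "cy" (pixels), "world_to_cam" (4x4, takes a point from world to camera coordinates). Camera axes: x right, y up, looking along -z (the intrinsics and any distortion apply to the point x, -y, -z); pixel columns grow to the right and rows downward; lengths in m; the calibration is good to about 2 mm. A picture is of the moment at which its call begins: read the wrist's pose just before it. camera_params takes no time and is no camera call; for the wrist camera it gives the pose at the moment of the call.
- bot.finish_job(): hands the job in, once; it reports no verdict.
The state is a dict: "time": time; "q": joint angles; "joint_vel": joint speeds; "joint_torque": joint torques, N m; "tool_pos": TCP position; "tcp_rot": TCP orientation; "wrist_force": force on the tool from outside, world axes, zero at the start; "torque": the same for the moment, N m; "width": opening from 0.0 (shut) to 1.0 (fully open).
Only numpy, scipy, OpenCV 4.12 (cv2) and the standard library are available. Lean on these libraries where they do the work, as an engineer would, in place of code of your own. Each camera call takes 0.05 s, during which the arm holds its last target. There are 200 camera calls.

## Working session

There is one attempt and no reset: what is moved stays moved. The work goes in short steps, Python scripts to look and compute and a tool call to move; the robot and the scene stay as the last step left them, time stands still between calls to the robot, and variables do not carry over. Pictures are saved under pics/ and viewed, about 8 in all and at most 12, crops included, and the job is handed in when it is done.

Besides the shell and the picture viewer there is one more tool, called after "Emit:" as name(argument=value, ...), one argument or row to a line, values as JSON. jog_arm: Moves the arm, as the interface text tells. Its arguments: {"type":"object","properties":{"plan":{"type":"array","items":{"type":"object","properties":{"claw":{"type":"number"},"x":{"type":"number"},"y":{"type":"number"},"z":{"type":"number"},"turn":{"type":"number"}}}},"newtons":{"type":"number"}},"required":["plan"]}

```bash
mkdir -p pics; ls
cat > h.py <<'E'
from workcell import bot
import numpy as np, cv2
def snap(n,f):
    im=bot.read_camera(n); cv2.imwrite('pics/'+f,im[:,:,::-1]); return im
def ray(P,u,v):
    K=np.array([[P['fx'],0,P['cx']],[0,P['fy'],P['cy']],[0,0,1]])
    d=np.array(P.get('dist',np.zeros(5)),float)
    x,y=cv2.undistortPoints(np.array([[[u,v]]],float),K,d)[0,0]
    M=np.linalg.inv(np.array(P['world_to_cam'])); 
    return M[:3,3], M[:3,:3]@np.array([x,-y,-1])
def onz(P,u,v,z):
    o,r=ray(P,u,v); return o+r*(z-o[2])/r[2]
def proj(P,p):
    c=np.array(P['world_to_cam'])@np.append(p,1); return np.array([P['cx']+P['fx']*c[0]/-c[2],P['cy']+P['fy']*-c[1]/-c[2]])
E
python3 - <<'E'
from h import *
for n in ('top','side'):
    snap(n,n+'0.png'); print(n,bot.camera_params(n))
print(bot.read_state())
E
```

```text
pics
top {'fx': 435.7475952677949, 'fy': 435.7475952677949, 'cx': 321.86863005519496, 'cy': 207.55873831422645, 'world_to_cam': array([[ 0.02643463, -0.99956808,  0.01283987, -0.01820365],
       [ 0.98254159,  0.02834624,  0.1838709 , -0.61054013],
       [-0.18415544,  0.00775515,  0.98286654, -1.30328928],
       [ 0.        ,  0.        ,  0.        ,  1.        ]])}
side {'fx': 475.99130445211534, 'fy': 475.99130445211534, 'cx': 316.9990582965559, 'cy': 213.91030670849298, 'world_to_cam': array([[ 0.91230621, -0.4090633 , -0.01909447, -0.54116063],
       [ 0.23136086,  0.4763936 ,  0.84824601, -0.23990773],
       [-0.33788982, -0.77827781,  0.52925808, -1.37496919],
       [ 0.        ,  0.        ,  0.        ,  1.        ]])}
{'time': 0.1, 'q': array([ 1.14007336e+00,  2.64698561e-01,  1.60522689e+00, -4.13963940e-05,
        1.27372512e+00, -3.69118355e-02]), 'joint_vel': array([-0.00060992, -0.00281927, -0.00385912, -0.00074125,  0.00213886,
        0.00101854]), 'joint_torque': array([ 1.16105621e-03, -5.16710329e+01, -3.68589985e+01, -1.52385537e-04,
        6.33029224e-03,  8.14464101e-06]), 'tool_pos': array([0.2587494 , 0.62271903, 0.23007825]), 'tcp_rot': array([-0.61450269, -3.08045891,  0.00315857]), 'wrist_force': array([0.10585297, 0.24629244, 0.32013505]), 'torque': array([ 0.04167785,  0.05773306, -0.01266773]), 'width': 1.0033050359151552}
```

View pics/top0.png

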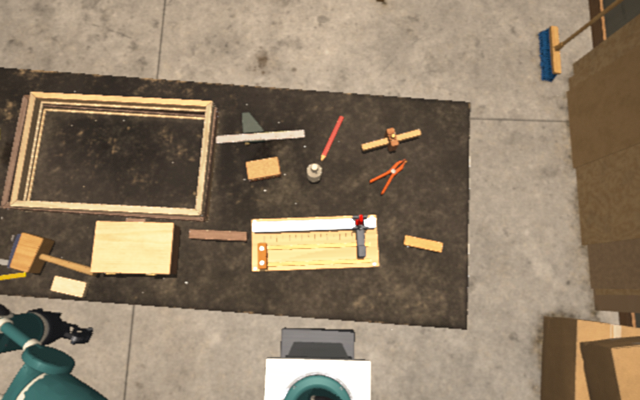

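View pics/side0.png

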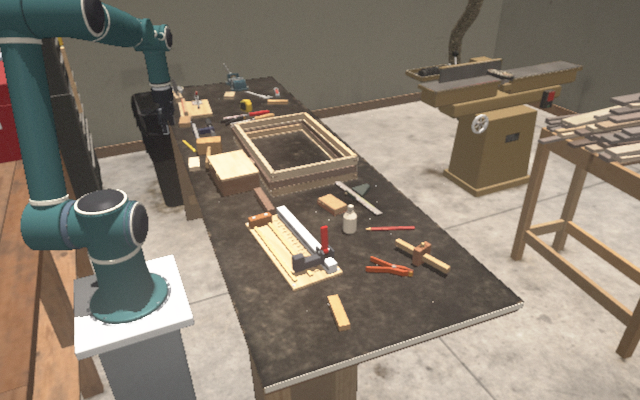

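The top view shows the jig at columns 251–379, rows 214–271. The end block is on the left (262,256), the stop on the right (361,240) and the red lever at (360,220). The walnut bar is at (189–247, 236), left of the jig. The side view agrees with this layout.

Run:
```python
from h import *
im=cv2.imread('pics/top0.png'); P=bot.camera_params('top')
for n,uv,z in [('c',(251,219.5),.012),('c',(376,214.5),.012),('c',(379,266),.012),('c',(252,271.5),.012)]:
    print(n,onz(P,*uv,z).round(4))
sub=im[222:250,180:254]; hsv=cv2.cvtColor(sub,cv2.COLOR_BGR2HSV)
m=cv2.inRange(hsv,(0,40,60),(15,160,150)); 
n,l,s,c=cv2.connectedComponentsWithStats(m); i=1+s[1:,4].argmax(); print(s[i])
pts=np.argwhere(l==i)[:,::-1]+[180,222]
r=cv2.minAreaRect(pts.astype(np.float32)); print(r)
b=[onz(P,*p,.028) for p in cv2.boxPoints(r)]; print(np.round(b,4))
print(onz(P,*r[0],.028))
cr=cv2.resize(im[205:280,180:390],None,fx=3.8,fy=3.8,interpolation=cv2.INTER_CUBIC); cv2.imwrite('pics/crop0.png',cr)
```

```text
c [0.5738 0.2242 0.012 ]
c [ 0.6015 -0.1766  0.012 ]
c [ 0.4371 -0.1866  0.012 ]
c [0.4091 0.2118 0.012 ]
[  0   0  71  28 508]
((215.0, 235.5), (27.0, 70.0), 90.0)
[[0.5569 0.4447 0.028 ]
 [0.5632 0.2244 0.028 ]
 [0.478  0.2195 0.028 ]
 [0.472  0.4374 0.028 ]]
[0.51727419 0.33159177 0.028     ]
```

View pics/crop0.png

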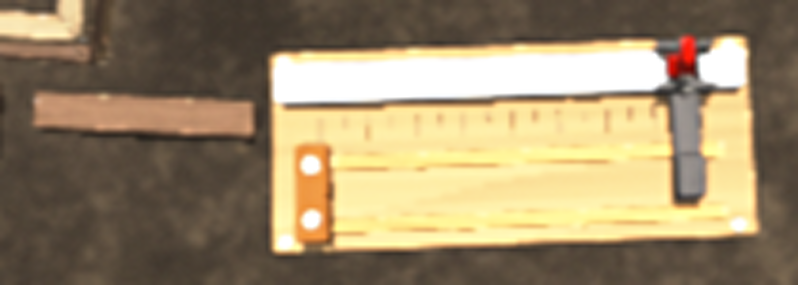

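Crop: the walnut bar's corners are at about (35,93), (252,103), (253,138) and (36,130). The board spans columns 272–755 and the end block 296–330. The strips lie at rows about 158 and 222. The stop head is at (690,178) and the red lever at (684,55).

```bash
cat >> h.py <<'E'
from scipy.spatial.transform import Rotation as Ro
def go(target,yang=None,st=None):
    """print tool-frame shift & turn (turn given first) to reach TCP target with tool y along world yaw yang (mod pi)"""
    st=st or bot.read_state(); R=Ro.from_rotvec(st['tcp_rot']).as_matrix(); p=st['tool_pos']
    t=0
    if yang is not None:
        y=R[:,1]; a=np.arctan2(y[1],y[0]); d=(yang-a+np.pi/2)%np.pi-np.pi/2
        t=-np.degrees(d)   # tool z down
    d0=R.T@(np.array(target)-p); d1=(R@Ro.from_euler('z',t,degrees=True).as_matrix()).T@(np.array(target)-p)
    print('pos',p.round(4),'toolx',R[:,0].round(3),'tooly',R[:,1].round(3),'z',R[:,2].round(3),'turn',round(t,1),'shift before turn',d0.round(4),'after turn',d1.round(4),'q6',st['q'][5].round(2))
E
python3 - <<'E'
from h import *
P=bot.camera_params('top')
c=[onz(P,180+u/3.8,205+v/3.8,.028)[:2] for u,v in [(35,93),(252,103),(253,138),(36,130)]]
c=np.array(c); mid=c.mean(0); L=(c[0]+c[3]-c[1]-c[2])/2
print(c.round(4),mid,np.linalg.norm(L),np.arctan2(L[1],L[0]), np.linalg.norm(c[0]-c[3]))
a=np.arctan2(L[1],L[0])
go([mid[0],mid[1],.23],a+np.pi/2)
print(bot.camera_params('wrist'))
E
```

```text
[[0.534  0.4138]
 [0.5308 0.2341]
 [0.5017 0.2316]
 [0.5034 0.4105]] [0.51747442 0.32249804] 0.1792879961346964 1.5570566099517318 0.030847457120722756
pos [0.2587 0.6227 0.2301] toolx [-0.923  0.384  0.   ] tooly [ 0.384  0.923 -0.002] z [-0.001 -0.002 -1.   ] turn 68.2 shift before turn [-0.3541 -0.178   0.0004] after turn [-0.2966  0.2628  0.0004] q6 -0.04
{'fx': 329.96252030019303, 'fy': 329.96252030019303, 'cx': 313.49116858469296, 'cy': 196.7798126228614, 'world_to_cam': array([[ 0.38309823,  0.9237058 , -0.00182753, -0.67350055],
       [-0.89223042,  0.36953058, -0.25956122,  0.03567633],
       [-0.23908287,  0.10106802,  0.96572493, -0.37889093],
       [ 0.        ,  0.        ,  0.        ,  1.        ]])}
```

Emit:
jog_arm(
  plan=[
    {"x": -0.0442, "y": -0.0222},
    {"x": -0.0442, "y": -0.0222},
    {"x": -0.0442, "y": -0.0222},
    {"x": -0.0442, "y": -0.0222},
    {"x": -0.0442, "y": -0.0222},
    {"x": -0.0442, "y": -0.0222},
    {"x": -0.0442, "y": -0.0222},
    {"x": -0.0442, "y": -0.0222},
    {"turn": 9.7},
    {"turn": 9.7},
  ],
)

```text
schema error: expected keys claw, x, y, z, turn
```

Emit:
jog_arm(
  plan=[
    {"turn": 9.7},
    {"turn": 9.7},
    {"turn": 9.7},
    {"turn": 9.7},
    {"turn": 10},
    {},
  ],
)

```text
schema error: expected keys claw, x, y, z, turn
```

Run:
```python
from h import *
P=bot.camera_params('wrist'); snap('wrist','w1.png'); np.save('P1.npy',P,allow_pickle=True)
print(proj(P,[.5175,.3225,.028]))
go([.5175,.3225,.06],1.557+np.pi/2)
```

```text
[181.34926895 430.77767173]
pos [0.2588 0.6228 0.2302] toolx [-0.923  0.384  0.   ] tooly [ 0.384  0.923 -0.002] z [-0.001 -0.002 -1.   ] turn 68.2 shift before turn [-0.3542 -0.1778  0.1705] after turn [-0.2965  0.263   0.1705] q6 -0.04
```

View pics/w1.png

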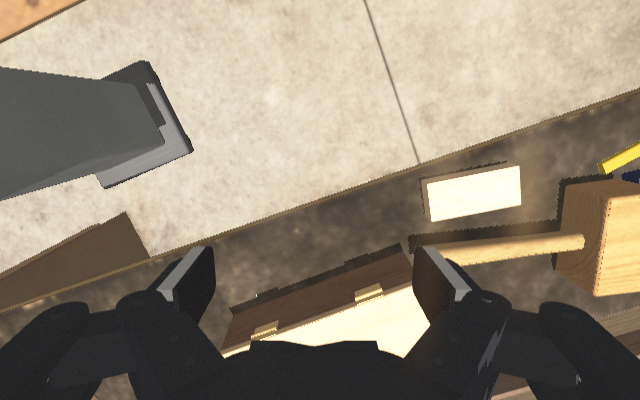

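The wrist camera shows only the box, because the moves were refused: every key is required in each row. I'm resending them.

Emit:
jog_arm(
  plan=[
    {"claw": 0, "x": -0.0442, "y": -0.0222, "z": 0, "turn": 0},
    {"claw": 0, "x": -0.0442, "y": -0.0222, "z": 0, "turn": 0},
    {"claw": 0, "x": -0.0442, "y": -0.0222, "z": 0, "turn": 0},
    {"claw": 0, "x": -0.0442, "y": -0.0222, "z": 0, "turn": 0},
    {"claw": 0, "x": -0.0442, "y": -0.0222, "z": 0, "turn": 0},
    {"claw": 0, "x": -0.0442, "y": -0.0222, "z": 0, "turn": 0},
    {"claw": 0, "x": -0.0442, "y": -0.0222, "z": 0, "turn": 0},
    {"claw": 0, "x": -0.0442, "y": -0.0222, "z": 0, "turn": 0},
    {"claw": 0, "x": 0, "y": 0, "z": 0, "turn": 9.7},
    {"claw": 0, "x": 0, "y": 0, "z": 0, "turn": 9.7},
  ],
)

```text
time: 1.4
tool_pos: [0.5178, 0.3225, 0.2308]
tcp_rot: [-1.136, -2.929, 0.001]
wrist_force: [-0.8, -0.1, -0.6]
width: 1.001
```

Emit:
jog_arm(
  plan=[
    {"claw": 0, "x": 0, "y": 0, "z": 0, "turn": 9.7},
    {"claw": 0, "x": 0, "y": 0, "z": 0, "turn": 9.7},
    {"claw": 0, "x": 0, "y": 0, "z": 0, "turn": 9.7},
    {"claw": 0, "x": 0, "y": 0, "z": 0, "turn": 9.7},
    {"claw": 0, "x": 0, "y": 0, "z": 0, "turn": 10},
    {"claw": 0, "x": 0, "y": 0, "z": 0, "turn": 0},
  ],
)

```text
time: 2.15
tool_pos: [0.5172, 0.3235, 0.2309]
tcp_rot: [-2.234, -2.209, 0.001]
wrist_force: [0.0, 0.1, -0.3]
width: 0.998
```

Run:
```python
from h import *
P=bot.camera_params('wrist'); snap('wrist','w2.png'); np.save('P2.npy',P,allow_pickle=True)
print(proj(P,[.5175,.3225,.028]))
go([.5175,.3225,.06],1.557+np.pi/2)
```

```text
[312.97052904 171.81692748]
pos [0.5172 0.3235 0.2309] toolx [ 0.01  1.   -0.  ] tooly [ 1.    -0.01  -0.001] z [-0.001 -0.    -1.   ] turn 0.2 shift before turn [-0.001   0.0004  0.1709] after turn [-0.001   0.0004  0.1709] q6 0.53
```

View pics/w2.png

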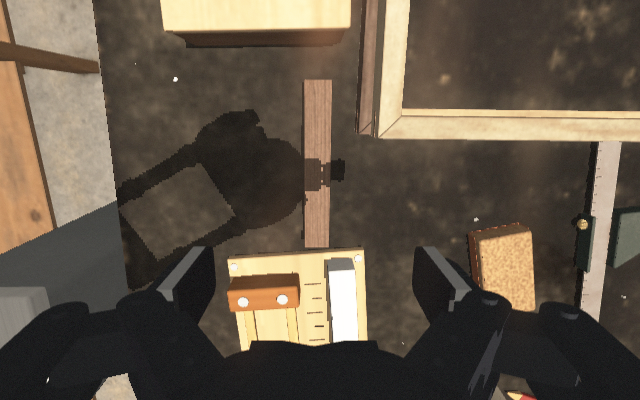

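The wrist view shows the walnut bar upright at columns 304–331, rows 80–247. The end block is at (229–298, 275–311), with its top edge on the working side at row ~311. The rail's end is at (341,260).

Run:
```python
from h import *
P=np.load('P2.npy',allow_pickle=True).item(); im=cv2.imread('pics/w2.png')
M=np.linalg.inv(P['world_to_cam']);print('cam',M[:3,3].round(3))
hsv=cv2.cvtColor(im,cv2.COLOR_BGR2HSV)
# walnut edges by row: strongest gradients
g=cv2.cvtColor(im,cv2.COLOR_BGR2GRAY).astype(float); 
def edges(rows,lo,hi):
    out=[]
    for r in rows:
        d=np.gradient(cv2.GaussianBlur(g[r-3:r+4].mean(0)[None],(5,1),0)[0])[lo:hi]; out.append((r,lo+d.argmax(),lo+d.argmin()))
    return out
E=edges([95,110,125,140,205,220,235],295,340);print(E)
for r,a,b in E: print(onz(P,a,r,.028)[:2].round(4),onz(P,b,r,.028)[:2].round(4))
col=np.gradient(g[:,310:325].mean(1)); print('ends',70+col[70:90].argmax(),235+col[235:252].argmin())
for v in (70+col[70:90].argmax(),235+col[235:252].argmin()): print(onz(P,317,v,.028).round(4))
# end block
m=cv2.inRange(hsv,(5,120,60),(15,255,255)); m[:, :220]=0; m[:,310:]=0; m[:265]=0; m[325:]=0
n,l,s,c=cv2.connectedComponentsWithStats(m); i=1+s[1:,4].argmax(); print(s[i])
for u in (235,250,265,280,293):
    v=np.where(l[:,u]==i)[0]; print(u,v.min(),v.max(), g[v.min():v.max()+1,u].astype(int)[::3], onz(P,u,v.max()+.5,.047).round(4))
for v in (292,298,304):
    u=np.where(l[v]==i)[0]; print(v,u.min(),u.max(),onz(P,u.min()-.5,v,.047).round(4),onz(P,u.max()+.5,v,.047).round(4))
# board corners top
print(onz(P,228,257,.012).round(4),onz(P,366,248,.012).round(4))
```

```text
cam [0.519 0.388 0.375]
[(95, np.int64(304), np.int64(331)), (110, np.int64(304), np.int64(331)), (125, np.int64(304), np.int64(331)), (140, np.int64(304), np.int64(330)), (205, np.int64(305), np.int64(329)), (220, np.int64(304), np.int64(329)), (235, np.int64(304), np.int64(328))]
[0.5094 0.4009] [0.5365 0.4006]
[0.5091 0.3864] [0.5365 0.3861]
[0.5088 0.3714] [0.5366 0.3711]
[0.5085 0.3562] [0.5356 0.3559]
[0.5084 0.2857] [0.5346 0.2854]
[0.5069 0.2684] [0.5347 0.2681]
[0.5066 0.2506] [0.5336 0.2503]
ends 79 247
[0.5225 0.416  0.028 ]
[0.5211 0.2359 0.028 ]
[ 227  273   74   39 2263]
235 277 311 [ 70  68  68  68  75 162 169 161 162 166 159 157] [0.4273 0.1662 0.047 ]
250 276 310 [ 80  76  69  72  83 161 171 162 164 167 160 160] [0.4444 0.1673 0.047 ]
265 275 309 [ 84  79  79  77  86 163 171 161 166 167 164 161] [0.4615 0.1684 0.047 ]
280 274 308 [ 79  79  75  75  81 163 160 234 246 246 193 162] [0.4785 0.1695 0.047 ]
293 273 307 [126  69  69  69  76 162 160 164 164 166 166 165] [0.4933 0.1706 0.047 ]
292 227 299 [0.4196 0.1911 0.047 ] [0.501  0.1902 0.047 ]
298 228 299 [0.4201 0.1835 0.047 ] [0.5009 0.1827 0.047 ]
304 229 299 [0.4207 0.1759 0.047 ] [0.5007 0.1751 0.047 ]
[0.4145 0.217  0.012 ] [0.5794 0.227  0.012 ]
```

Run:
```python
from h import *
P=np.load('P2.npy',allow_pickle=True).item(); im=cv2.imread('pics/w2.png')
g=cv2.cvtColor(im,cv2.COLOR_BGR2GRAY)
for r in (318,326,334): print(r,list(g[r-1:r+2,236:312].mean(0).astype(int)))
cv2.imwrite('pics/c2.png',cv2.resize(im[265:350,220:380],None,fx=5,fy=5,interpolation=cv2.INTER_CUBIC))
```

```text
318 [np.int64(173), np.int64(237), np.int64(235), np.int64(234), np.int64(234), np.int64(234), np.int64(234), np.int64(235), np.int64(218), np.int64(223), np.int64(226), np.int64(228), np.int64(226), np.int64(227), np.int64(228), np.int64(228), np.int64(226), np.int64(210), np.int64(106), np.int64(180), np.int64(233), np.int64(231), np.int64(231), np.int64(233), np.int64(235), np.int64(238), np.int64(238), np.int64(236), np.int64(234), np.int64(234), np.int64(234), np.int64(235), np.int64(235), np.int64(234), np.int64(234), np.int64(234), np.int64(233), np.int64(233), np.int64(232), np.int64(232), np.int64(231), np.int64(232), np.int64(231), np.int64(233), np.int64(233), np.int64(235), np.int64(235), np.int64(235), np.int64(236), np.int64(235), np.int64(207), np.int64(212), np.int64(225), np.int64(228), np.int64(228), np.int64(228), np.int64(229), np.int64(230), np.int64(228), np.int64(217), np.int64(128), np.int64(232), np.int64(231), np.int64(228), np.int64(227), np.int64(226), np.int64(225), np.int64(225), np.int64(227), np.int64(229), np.int64(231), np.int64(232), np.int64(232), 
[... 1629 characters left out ...]
nt64(232), np.int64(233), np.int64(234), np.int64(234), np.int64(234), np.int64(235), np.int64(234), np.int64(234), np.int64(234), np.int64(233), np.int64(232), np.int64(232), np.int64(232), np.int64(230), np.int64(231), np.int64(232), np.int64(234), np.int64(234), np.int64(235), np.int64(235), np.int64(236), np.int64(236), np.int64(235), np.int64(204), np.int64(219), np.int64(222), np.int64(225), np.int64(223), np.int64(224), np.int64(226), np.int64(226), np.int64(233), np.int64(223), np.int64(165), np.int64(232), np.int64(230), np.int64(229), np.int64(228), np.int64(226), np.int64(226), np.int64(226), np.int64(228), np.int64(230), np.int64(232), np.int64(232), np.int64(232), np.int64(234)]
```

View pics/c2.png

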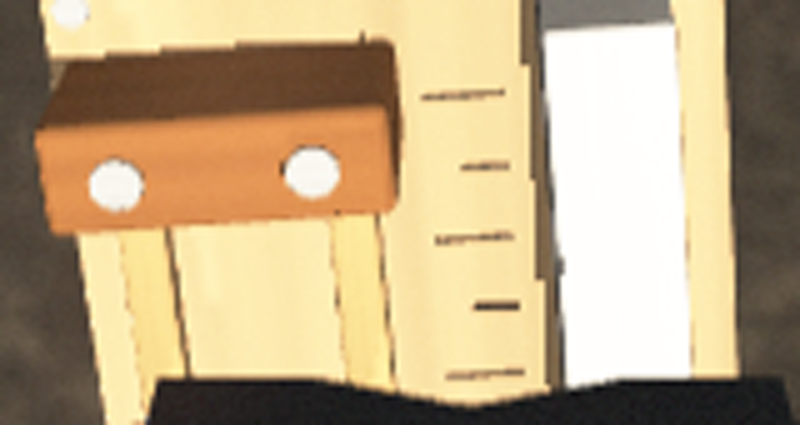

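Emit:
jog_arm(
  plan=[
    {"claw": 0, "x": 0.0014, "y": 0.0023, "z": 0.05, "turn": 0.2},
    {"claw": 0, "x": 0.0014, "y": 0.0023, "z": 0.05, "turn": 0.2},
    {"claw": 0, "x": 0, "y": 0, "z": 0.05, "turn": 0},
    {"claw": 0, "x": 0, "y": 0, "z": 0.038, "turn": 0},
    {"claw": 0, "x": 0, "y": 0, "z": 0.035, "turn": 0},
    {"claw": 0, "x": 0, "y": 0, "z": 0, "turn": 0},
  ],
)

```text
time: 2.95
tool_pos: [0.5189, 0.3246, 0.0047]
tcp_rot: [-2.24, -2.2, 0.012]
wrist_force: [-0.1, -0.0, 0.5]
width: 1.003
```

The crop shows the pale strips running down from the block. At row 326 the left strip spans columns 245–254.5 and the right one 287–296.5, so the bed's centre is at column ~270.8.

Emit:
jog_arm(
  newtons=40,
  plan=[
    {"claw": 0, "x": 0, "y": 0.002, "z": -0.001, "turn": 0},
    {"claw": 1, "x": 0, "y": 0, "z": 0, "turn": 0},
    {"claw": 1, "x": 0, "y": 0, "z": 0, "turn": 0},
    {"claw": 1, "x": 0, "y": 0, "z": 0, "turn": 0},
    {"claw": 1, "x": 0, "y": 0, "z": 0, "turn": 0},
    {"claw": 1, "x": 0, "y": 0, "z": 0, "turn": 0},
    {"claw": 1, "x": 0, "y": 0, "z": 0, "turn": 0},
  ],
)

```text
time: 3.82
tool_pos: [0.5246, 0.3267, 0.0102]
tcp_rot: [2.244, 2.199, 0.002]
wrist_force: [-0.4, -0.5, 6.4]
width: 0.315
```

Run:
```python
from h import *
P=np.load('P2.npy',allow_pickle=True).item()
for r,uv in ((318,[244,253.5,286,296]),(326,[245,254.5,287,296.5]),(334,[246.5,256,288,297.5])):
    q=np.array([onz(P,u,r,.020) for u in uv]); print(q[:,:2].round(4), q.mean(0).round(4))
th=.068; ex=np.array([np.cos(th),np.sin(th)]); ey=np.array([-ex[1],ex[0]])
c=np.mean([onz(P,270.75,326,.020)],axis=0)[:2]; F=np.array([.4605,.1684])
s=(F-c)@ey; F0=c+ey*s; print('face from strips',F0, 'bed mid',F0-.09*ey)
st=bot.read_state(); print(st['width'],st['wrist_force'])
go(list(F0-.094*ey)+[.10],th)
```

```text
[[0.4302 0.1386]
 [0.4419 0.1385]
 [0.4821 0.138 ]
 [0.4944 0.1379]] [0.4622 0.1382 0.02  ]
[[0.4307 0.1271]
 [0.4425 0.127 ]
 [0.483  0.1266]
 [0.4948 0.1265]] [0.4627 0.1268 0.02  ]
[[0.4318 0.1155]
 [0.4437 0.1154]
 [0.4838 0.115 ]
 [0.4958 0.1148]] [0.4638 0.1152 0.02  ]
face from strips [0.45990702 0.16835961] bed mid [0.4660223  0.07856761]
0.31490521607543237 [-0.39609345 -0.50536573  6.40730699]
pos [0.5246 0.3267 0.0102] toolx [0.02  1.    0.001] tooly [ 1.    -0.02   0.001] z [ 0.001  0.001 -1.   ] turn -5.1 shift before turn [-0.2532 -0.0531 -0.09  ] after turn [-0.2475 -0.0752 -0.09  ] q6 0.54
```

Emit:
jog_arm(
  plan=[
    {"claw": 1, "x": 0, "y": 0, "z": -0.03, "turn": 0},
    {"claw": 1, "x": 0, "y": 0, "z": -0.05, "turn": -2.6},
    {"claw": 1, "x": 0, "y": 0, "z": -0.01, "turn": -2.5},
    {"claw": 1, "x": -0.041, "y": -0.0125, "z": 0, "turn": 0},
    {"claw": 1, "x": -0.041, "y": -0.0125, "z": 0, "turn": 0},
    {"claw": 1, "x": -0.041, "y": -0.0125, "z": 0, "turn": 0},
    {"claw": 1, "x": -0.041, "y": -0.0125, "z": 0, "turn": 0},
    {"claw": 1, "x": -0.041, "y": -0.0125, "z": 0, "turn": 0},
    {"claw": 1, "x": -0.041, "y": -0.0125, "z": 0, "turn": 0},
    {"claw": 1, "x": 0, "y": 0, "z": 0, "turn": 0},
  ],
)

```text
time: 5.08
tool_pos: [0.4645, 0.0736, 0.0985]
tcp_rot: [-2.147, -2.292, 0.003]
wrist_force: [0.0, 1.4, -1.2]
width: 0.315
```

Run:
```python
from h import *
P=bot.camera_params('wrist'); snap('wrist','w3.png'); np.save('P3.npy',P,allow_pickle=True)
go([.4663,.0746,.026],.068); print(bot.read_state()['width'])
```

```text
pos [0.4654 0.0749 0.0988] toolx [-0.066  0.998  0.   ] tooly [ 0.998  0.066 -0.001] z [-0.001  0.    -1.   ] turn -0.1 shift before turn [-0.0004  0.001   0.0728] after turn [-0.0004  0.001   0.0728] q6 0.04
0.3211817162860823
```

View pics/w3.png

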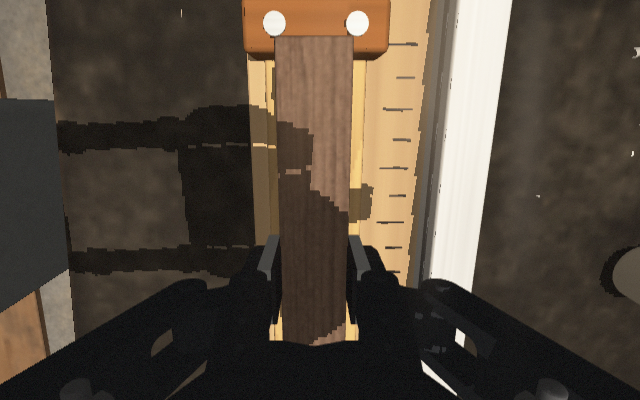

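The bar is held straight over the bed. Its end is at row ~36, columns 275–353, and the block's front edge is at row ~50. Now I'll check this numerically before lowering.

Run:
```python
from h import *
P=np.load('P3.npy',allow_pickle=True).item()
th=.068; ex=np.array([np.cos(th),np.sin(th)]); ey=np.array([-ex[1],ex[0]]); F0=np.array([.4599,.1684])
J=lambda p:(((p[:2]-F0)@ex*1000).round(1),((p[:2]-F0)@ey*1000).round(1))
for n,u,v,z in [('barL',275,37,.1166),('barR',353,37,.1166),('bar2L',281,250,.1166),('bar2R',346,250,.1166),('blk',260,51,.047),('blk',375,51,.047),('blkL',245,40,.047),('blkR',389,40,.047)]:
    print(n,J(onz(P,u,v,z)))
im=cv2.imread('pics/w3.png');g=cv2.cvtColor(im,cv2.COLOR_BGR2GRAY)
print('col260',g[35:75,260].tolist()); print('row80',g[80,240:276].tolist(),g[80,350:376].tolist())
```

```text
barL (np.float64(-14.0), np.float64(-6.2))
barR (np.float64(13.2), np.float64(-6.3))
bar2L (np.float64(-14.2), np.float64(-86.8))
bar2R (np.float64(12.6), np.float64(-86.8))
blk (np.float64(-30.0), np.float64(0.0))
blk (np.float64(33.0), np.float64(-0.1))
blkL (np.float64(-38.0), np.float64(5.6))
blkR (np.float64(40.3), np.float64(5.4))
col260 [130, 130, 128, 127, 129, 125, 127, 124, 125, 125, 127, 124, 120, 114, 104, 103, 87, 65, 48, 44, 43, 41, 43, 43, 38, 70, 178, 201, 200, 200, 200, 199, 201, 200, 200, 200, 202, 201, 201, 202]
row80 [58, 59, 60, 62, 62, 65, 61, 65, 168, 188, 202, 202, 201, 199, 201, 201, 201, 199, 199, 200, 201, 202, 202, 203, 206, 158, 161, 195, 196, 199, 203, 205, 89, 88, 86, 72] [117, 103, 117, 210, 209, 207, 207, 206, 209, 208, 208, 206, 207, 204, 186, 164, 194, 191, 192, 188, 187, 186, 185, 185, 185, 184]
```

Emit:
jog_arm(
  plan=[
    {"claw": 1, "x": 0, "y": 0.001, "z": 0.025, "turn": 0},
    {"claw": 1, "x": 0.001, "y": 0, "z": 0.025, "turn": 0},
    {"claw": 1, "x": 0, "y": 0, "z": 0.015, "turn": 0},
    {"claw": 1, "x": 0, "y": 0, "z": 0.008, "turn": 0},
    {"claw": 1, "x": 0, "y": 0, "z": 0.003, "turn": 0},
    {"claw": 1, "x": 0, "y": 0, "z": 0, "turn": 0},
    {"claw": 1, "x": 0, "y": 0, "z": 0, "turn": 0},
  ],
)

```text
time: 6.0
tool_pos: [0.4678, 0.0769, 0.024]
tcp_rot: [2.143, 2.296, 0.002]
wrist_force: [-0.2, -0.3, -1.0]
width: 0.317
```

Emit:
jog_arm(
  plan=[
    {"claw": 1, "x": 0, "y": 0, "z": 0.0018, "turn": 0},
    {"claw": 0.3, "x": 0, "y": 0, "z": 0, "turn": 0},
    {"claw": 0, "x": 0, "y": 0, "z": 0, "turn": 0},
    {"claw": 0, "x": 0, "y": 0, "z": 0, "turn": 0},
    {"claw": 0, "x": 0, "y": 0, "z": 0, "turn": 0},
    {"claw": 0, "x": 0, "y": 0, "z": -0.05, "turn": 0},
    {"claw": 0, "x": 0, "y": 0, "z": -0.06, "turn": 0},
    {"claw": 0, "x": -0.045, "y": 0, "z": -0.06, "turn": 0},
    {"claw": 0, "x": -0.05, "y": 0, "z": -0.04, "turn": 0},
    {"claw": 0, "x": -0.05, "y": 0, "z": 0, "turn": 0},
  ],
)

```text
time: 7.25
tool_pos: [0.4793, -0.0607, 0.2255]
tcp_rot: [2.137, 2.292, 0.008]
wrist_force: [1.9, 0.4, -1.1]
width: 1.0
```

Emit:
jog_arm(
  plan=[
    {"claw": 0, "x": -0.05, "y": 0, "z": 0, "turn": 0},
    {"claw": 0, "x": -0.03, "y": 0, "z": 0, "turn": 0},
    {"claw": 0, "x": 0, "y": 0, "z": 0, "turn": 0},
  ],
)

```text
time: 7.62
tool_pos: [0.4817, -0.1407, 0.2204]
tcp_rot: [-2.148, -2.293, 0.0]
wrist_force: [0.0, 0.1, -0.1]
width: 0.999
```

Run:
```python
from h import *
P=bot.camera_params('wrist'); snap('wrist','w4.png'); np.save('P4.npy',P,allow_pickle=True)
st=bot.read_state(); print(st['tool_pos'],st['width'],st['wrist_force'])
```

```text
[ 0.48162291 -0.13944214  0.22029127] 1.0001353539770244 [-1.150188   -0.15815505 -0.7929514 ]
```

View pics/w4.png

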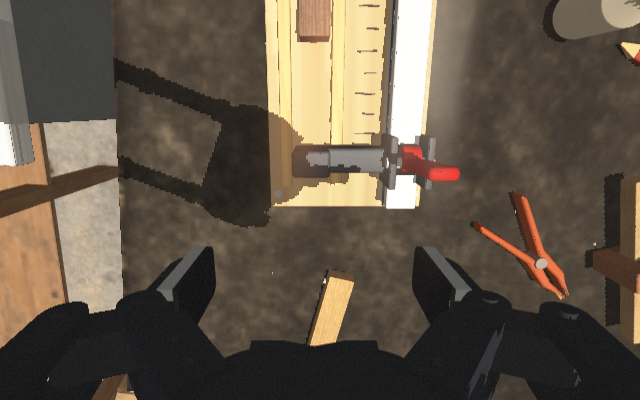

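The bar lies flat in the bed, its near end at row ~37, columns 298–330. The stop head is at about (293–330, 146–177). The red lever leans from (410,158) to its tip at (460,174).

Run:
```python
from h import *
P=np.load('P4.npy',allow_pickle=True).item()
im=cv2.imread('pics/w4.png');g=cv2.cvtColor(im,cv2.COLOR_BGR2GRAY)
for u in (297,310,322): print(u,g[138:186,u].tolist())
print(g[160,285:345].tolist())
print('bar end',g[25:50,305].tolist())
th=.068; ex=np.array([np.cos(th),np.sin(th)]); ey=np.array([-ex[1],ex[0]]); F0=np.array([.4599,.1684])
J=lambda p:(((p[:2]-F0)@ex*1000).round(1),((p[:2]-F0)@ey*1000).round(1))
for n,u,v,z in [('headtopL',293,147,.077),('headbotL',293,177,.077),('head R',330,147,.077),('barend',315,38,.040),('tip',460,174,.146),('board',270,209,.012)]: print(n,J(onz(P,u,v,z)))
M=np.linalg.inv(P['world_to_cam']);print('cam',M[:3,3].round(3),J(M[:3,3]))
```

```text
297 [130, 129, 130, 128, 127, 129, 125, 104, 88, 86, 84, 84, 84, 82, 87, 86, 86, 85, 85, 82, 86, 84, 83, 82, 80, 83, 77, 79, 82, 80, 80, 79, 78, 78, 77, 79, 75, 77, 74, 86, 110, 118, 115, 117, 117, 117, 116, 120]
310 [223, 224, 224, 223, 223, 165, 121, 97, 86, 86, 82, 80, 85, 94, 114, 130, 142, 145, 144, 144, 144, 144, 143, 139, 135, 136, 136, 136, 95, 72, 75, 74, 68, 72, 71, 72, 68, 71, 68, 70, 102, 111, 111, 108, 111, 107, 108, 108]
322 [222, 224, 223, 223, 223, 223, 159, 85, 70, 68, 70, 69, 68, 84, 104, 126, 140, 146, 143, 141, 143, 141, 141, 142, 143, 143, 143, 95, 66, 65, 66, 63, 63, 65, 62, 63, 60, 61, 59, 63, 94, 106, 103, 103, 201, 221, 220, 221]
[128, 123, 125, 122, 114, 117, 103, 81, 81, 83, 82, 82, 83, 83, 81, 85, 81, 83, 82, 83, 85, 84, 82, 135, 136, 143, 144, 140, 141, 140, 144, 142, 141, 139, 144, 145, 143, 141, 140, 142, 142, 140, 133, 113, 99, 120, 145, 142, 141, 141, 143, 143, 141, 143, 141, 142, 142, 140, 143, 141]
bar end [158, 158, 153, 147, 151, 152, 150, 152, 155, 162, 146, 102, 81, 83, 85, 88, 86, 206, 225, 226, 226, 225, 225, 225, 225]
headtopL (np.float64(-15.9), np.float64(-277.8))
headbotL (np.float64(-16.4), np.float64(-304.3))
head R (np.float64(16.1), np.float64(-277.9))
barend (np.float64(3.4), np.float64(-184.3))
tip (np.float64(100.3), np.float64(-288.3))
board (np.float64(-46.9), np.float64(-354.0))
cam [ 0.479 -0.076  0.364] (np.float64(2.0), np.float64(-245.3))
```

Run:
```python
from h import *
th=.068; ex=np.array([np.cos(th),np.sin(th)]); ey=np.array([-ex[1],ex[0]]); F0=np.array([.4599,.1684])
go(list(F0-.292*ey+.0*ex)+[.052],th)
go(list(F0-.292*ey)+[.052],th+np.pi/2)
```

```text
pos [ 0.4816 -0.1394  0.2203] toolx [-0.066  0.998  0.001] tooly [ 0.998  0.066 -0.   ] z [-0.001  0.001 -1.   ] turn -0.1 shift before turn [ 0.0165 -0.0007  0.1683] after turn [ 0.0165 -0.0007  0.1683] q6 -0.4
pos [ 0.4816 -0.1394  0.2203] toolx [-0.066  0.998  0.001] tooly [ 0.998  0.066 -0.   ] z [-0.001  0.001 -1.   ] turn 89.9 shift before turn [ 0.0165 -0.0007  0.1683] after turn [-0.0007 -0.0165  0.1683] q6 -0.4
```

Emit:
jog_arm(
  plan=[
    {"claw": 0, "x": 0.0165, "y": -0.0007, "z": 0.02, "turn": 0},
    {"claw": 0, "x": 0, "y": 0, "z": 0, "turn": -10},
    {"claw": 0, "x": 0, "y": 0, "z": 0, "turn": -10},
    {"claw": 0, "x": 0, "y": 0, "z": 0, "turn": -10},
    {"claw": 0, "x": 0, "y": 0, "z": 0, "turn": -10},
    {"claw": 0, "x": 0, "y": 0, "z": 0, "turn": -10},
    {"claw": 0, "x": 0, "y": 0, "z": 0, "turn": -10},
    {"claw": 0, "x": 0, "y": 0, "z": 0, "turn": -10},
    {"claw": 0, "x": 0, "y": 0, "z": 0, "turn": -10},
    {"claw": 0, "x": 0, "y": 0, "z": 0, "turn": -10},
  ],
)

```text
time: 8.93
tool_pos: [0.4798, -0.1209, 0.2003]
tcp_rot: [0.12, -3.139, -0.001]
wrist_force: [-0.8, 0.3, -1.0]
width: 1.003
```

Emit:
jog_arm(
  plan=[
    {"claw": 0, "x": 0, "y": 0, "z": 0.03, "turn": 0},
    {"claw": 0, "x": 0, "y": 0, "z": 0, "turn": 0},
  ],
)

```text
time: 9.18
tool_pos: [0.4778, -0.1206, 0.1681]
tcp_rot: [0.11, -3.134, -0.004]
wrist_force: [0.1, 0.0, 0.6]
width: 1.002
```

Run:
```python
from h import *
th=.068; ex=np.array([np.cos(th),np.sin(th)]); ey=np.array([-ex[1],ex[0]]); F0=np.array([.4599,.1684])
go(list(F0-.292*ey)+[.052],th+np.pi/2)
```

```text
pos [ 0.4778 -0.1206  0.1681] toolx [-0.998 -0.07   0.005] tooly [-0.07   0.998  0.002] z [-0.005  0.002 -1.   ] turn 0.1 shift before turn [-0.0024 -0.0028  0.1161] after turn [-0.0024 -0.0028  0.1161] q6 -1.94
```

Emit:
jog_arm(
  newtons=25,
  plan=[
    {"claw": 0, "x": -0.002, "y": -0.003, "z": 0.04, "turn": 0},
    {"claw": 0, "x": 0, "y": 0, "z": 0.04, "turn": 0},
    {"claw": 0, "x": 0, "y": 0, "z": 0.036, "turn": 0},
    {"claw": 0, "x": 0, "y": 0, "z": 0, "turn": 0},
    {"claw": 1, "x": 0, "y": 0, "z": 0, "turn": 0},
    {"claw": 1, "x": 0, "y": 0, "z": 0, "turn": 0},
    {"claw": 1, "x": 0, "y": 0, "z": 0, "turn": 0},
    {"claw": 1, "x": 0, "y": 0, "z": 0, "turn": 0},
    {"claw": 1, "x": 0, "y": 0, "z": 0, "turn": 0},
    {"claw": 1, "x": 0, "y": 0, "z": 0, "turn": 0},
  ],
)

```text
time: 10.42
tool_pos: [0.4832, -0.1255, 0.0559]
tcp_rot: [-0.107, 3.138, -0.0]
wrist_force: [-1.4, 0.9, 6.1]
width: 0.27
```

```bash
cat > j.py <<'E'
from h import *
th=.068; ex=np.array([np.cos(th),np.sin(th)]); ey=np.array([-ex[1],ex[0]]); F0=np.array([.4599,.1684])
J=lambda p:np.append(np.array([(p[:2]-F0)@ex,(p[:2]-F0)@ey]),p[2:]).round(4)
def rep():
    st=bot.read_state(); f=st['wrist_force']; print('jig-rel',J(st['tool_pos']),'F',round(f[:2]@ex,1),round(f[:2]@ey,1),round(f[2],1),'w',round(st['width'],3),'t',st['time'])
E
python3 -c "
from j import *
rep()"
```

```text
jig-rel [ 0.0033 -0.2948  0.0559] F -1.3 0.9 6.1 w 0.27 t 10.425
```

Emit:
jog_arm(
  plan=[
    {"claw": 1, "x": 0, "y": 0.005, "z": 0, "turn": 0},
    {"claw": 1, "x": 0, "y": 0.015, "z": 0, "turn": 0},
    {"claw": 1, "x": 0, "y": 0.015, "z": 0, "turn": 0},
    {"claw": 1, "x": 0, "y": 0.015, "z": 0, "turn": 0},
    {"claw": 1, "x": 0, "y": 0.015, "z": 0, "turn": 0},
    {"claw": 1, "x": 0, "y": 0.015, "z": 0, "turn": 0},
    {"claw": 1, "x": 0, "y": 0.007, "z": 0, "turn": 0},
    {"claw": 1, "x": 0, "y": 0, "z": 0, "turn": 0},
  ],
)

```text
time: 11.42
tool_pos: [0.4777, -0.0379, 0.056]
tcp_rot: [-0.107, 3.137, 0.001]
wrist_force: [0.5, 1.5, 6.3]
width: 0.278
```

```bash
python3 -c "
from j import *
rep()"
```

```text
jig-rel [ 0.0037 -0.2071  0.056 ] F 0.6 1.5 6.3 w 0.278 t 11.425
```

Emit:
jog_arm(
  plan=[
    {"claw": 1, "x": 0, "y": 0.004, "z": 0, "turn": 0},
    {"claw": 1, "x": 0, "y": 0.003, "z": 0, "turn": 0},
    {"claw": 1, "x": 0, "y": 0.003, "z": 0, "turn": 0},
    {"claw": 1, "x": 0, "y": 0, "z": 0, "turn": 0},
  ],
)

```text
time: 11.92
tool_pos: [0.4771, -0.0288, 0.056]
tcp_rot: [-0.107, 3.137, -0.001]
wrist_force: [-1.0, -0.7, 6.4]
width: 0.276
```

Emit:
jog_arm(
  plan=[
    {"claw": 1, "x": 0, "y": 0.002, "z": 0, "turn": 0},
    {"claw": 1, "x": 0, "y": 0, "z": 0, "turn": 0},
  ],
)

```text
time: 12.18
tool_pos: [0.4769, -0.0269, 0.056]
tcp_rot: [-0.107, 3.137, -0.001]
wrist_force: [-0.7, -1.6, 5.5]
width: 0.279
```

Emit:
jog_arm(
  plan=[
    {"claw": 1, "x": 0, "y": 0.002, "z": 0, "turn": 0},
    {"claw": 1, "x": 0, "y": 0, "z": 0, "turn": 0},
  ],
)

```text
time: 12.42
tool_pos: [0.4768, -0.025, 0.056]
tcp_rot: [-0.107, 3.137, -0.001]
wrist_force: [0.4, -0.6, 6.5]
width: 0.272
```

Emit:
jog_arm(
  plan=[
    {"claw": 1, "x": 0, "y": 0.0015, "z": 0, "turn": 0},
    {"claw": 1, "x": 0, "y": 0, "z": 0, "turn": 0},
  ],
)

```text
time: 12.68
tool_pos: [0.4767, -0.0236, 0.056]
tcp_rot: [-0.108, 3.137, -0.002]
wrist_force: [-0.4, -1.6, 4.7]
width: 0.277
```

Emit:
jog_arm(
  plan=[
    {"claw": 1, "x": 0, "y": 0.0015, "z": 0, "turn": 0},
    {"claw": 1, "x": 0, "y": 0, "z": 0, "turn": 0},
  ],
)

```text
time: 12.92
tool_pos: [0.4767, -0.0227, 0.056]
tcp_rot: [-0.108, 3.137, -0.003]
wrist_force: [0.8, -3.6, 5.7]
width: 0.276
```

Emit:
jog_arm(
  plan=[
    {"claw": 1, "x": 0, "y": 0.001, "z": 0, "turn": 0},
    {"claw": 1, "x": 0, "y": 0, "z": 0, "turn": 0},
  ],
)

```text
time: 13.18
tool_pos: [0.4767, -0.0226, 0.056]
tcp_rot: [-0.109, 3.137, -0.006]
wrist_force: [-0.1, -8.3, 4.5]
width: 0.276
```

The stop stalled at jig-relative y −0.1918, where −0.192 was expected, with 8 N of resistance. The bar is snug. Next I release, rise, and look at the lever from above.

Emit:
jog_arm(
  plan=[
    {"claw": 0, "x": 0, "y": 0, "z": 0, "turn": 0},
    {"claw": 0, "x": 0, "y": 0, "z": 0, "turn": 0},
    {"claw": 0, "x": 0, "y": 0, "z": 0, "turn": 0},
    {"claw": 0, "x": 0, "y": 0, "z": -0.04, "turn": 0},
    {"claw": 0.5, "x": 0, "y": 0, "z": -0.06, "turn": 0},
    {"claw": 1, "x": 0, "y": 0, "z": -0.06, "turn": 0},
    {"claw": 1, "x": 0, "y": 0, "z": -0.04, "turn": 0},
    {"claw": 1, "x": -0.05, "y": 0, "z": 0, "turn": 0},
    {"claw": 1, "x": -0.05, "y": 0, "z": 0, "turn": 0},
    {"claw": 1, "x": -0.05, "y": 0, "z": 0, "turn": 0},
  ],
)

```text
time: 14.42
tool_pos: [0.626, -0.01, 0.2546]
tcp_rot: [-0.108, 3.139, 0.0]
wrist_force: [0.1, 0.4, 0.3]
width: -0.0
```

Emit:
jog_arm(
  plan=[
    {"claw": 1, "x": 0, "y": 0, "z": 0, "turn": 0},
    {"claw": 1, "x": 0, "y": 0, "z": 0, "turn": 0},
  ],
)

```text
time: 14.68
tool_pos: [0.6238, -0.0101, 0.2536]
tcp_rot: [0.108, -3.137, -0.0]
wrist_force: [-0.1, -0.1, 0.9]
width: -0.002
```

Run:
```python
from j import *
P=bot.camera_params('wrist'); im=snap('wrist','w5.png')[:,:,::-1].copy(); np.save('P5.npy',P,allow_pickle=True); rep()
hsv=cv2.cvtColor(im,cv2.COLOR_BGR2HSV)
m=cv2.inRange(hsv,(0,170,90),(5,255,255))|cv2.inRange(hsv,(175,170,90),(180,255,255))
n,l,s,c=cv2.connectedComponentsWithStats(m)
for i in range(1,n):
    if s[i,4]>40: print(s[i],c[i].round(1))
M=np.linalg.inv(P['world_to_cam']);print('cam',J(M[:3,3]))
```

```text
jig-rel [ 0.1512 -0.1893  0.2541] F 0.3 -0.2 0.5 w 0.002 t 14.725
cam [ 0.0871 -0.1904  0.3976]
```

View pics/w5.png

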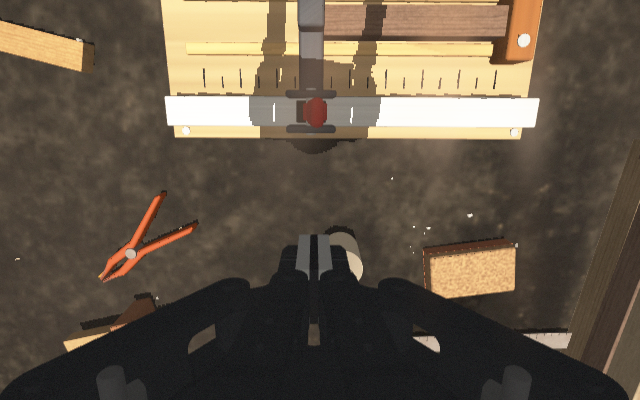

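The bar is held between the stop head (column ~325) and the end block (column ~508). The lever is seen end-on at (315,112), and its saddle spans columns 288–336. The glue bottle, seen at (345,250), has to be avoided, so I'll stay above z 0.15 near it.

Run:
```python
from j import *
P=np.load('P5.npy',allow_pickle=True).item(); im=cv2.imread('pics/w5.png').astype(int)
r=(im[:,:,2]>1.8*im[:,:,1]+20)&(im[:,:,2]>60); r[:85]=0; r[140:]=0; r[:,:280]=0; r[:,350:]=0
p=np.argwhere(r); print(p.min(0),p.max(0),p.mean(0))
v0,u0=p.min(0);v1,u1=p.max(0)
for n,u,v,z in [('tipL',u0,p[:,0].mean(),.146),('tipR',u1,p[:,0].mean(),.146),('lowR',u1,112,.08),('top',315,v0,.146),('bot',315,v1,.146),('saddleL',288,111,.072),('saddleR',336,111,.072),('headL',300,20,.077),('headR',325,20,.077),('barEndL',325,25,.04),('barEndR',508,25,.04),('bottle',345,252,.1)]: print(n,J(onz(P,u,v,z)))
go(list(F0+.09*ex-.29*ey)+[.25])
```

```text
[102 314] [126 326] [117.09734513 319.80530973]
tipL [ 0.093  -0.1898  0.146 ]
tipR [ 0.093 -0.181  0.146]
lowR [ 0.0899 -0.1785  0.08  ]
top [ 0.0822 -0.1891  0.146 ]
bot [ 0.0994 -0.1891  0.146 ]
saddleL [ 0.0891 -0.2145  0.072 ]
saddleR [ 0.089  -0.1687  0.072 ]
headL [ 0.0116 -0.2022  0.077 ]
headR [ 0.0115 -0.1802  0.077 ]
barEndL [ 0.0073 -0.179   0.04  ]
barEndR [0.0069 0.0013 0.04  ]
bottle [ 0.2222 -0.1592  0.1   ]
pos [ 0.6236 -0.0102  0.2541] toolx [-0.998 -0.069  0.002] tooly [-0.069  0.998  0.   ] z [-0.002  0.    -1.   ] turn 0 shift before turn [ 0.0612 -0.1006  0.0042] after turn [ 0.0612 -0.1006  0.0042] q6 -1.7
```

Emit:
jog_arm(
  newtons=60,
  plan=[
    {"claw": 1, "x": 0.02, "y": -0.03, "z": 0, "turn": 0},
    {"claw": 1, "x": 0.02, "y": -0.03, "z": 0, "turn": 0},
    {"claw": 1, "x": 0.021, "y": -0.022, "z": 0, "turn": 0},
    {"claw": 1, "x": 0, "y": 0, "z": 0.045, "turn": 0},
    {"claw": 1, "x": 0, "y": 0, "z": 0.045, "turn": 0},
    {"claw": 1, "x": 0, "y": 0, "z": 0.039, "turn": 0},
    {"claw": 1, "x": 0, "y": 0, "z": 0, "turn": 0},
  ],
)

```text
time: 15.6
tool_pos: [0.5651, -0.0956, 0.1225]
tcp_rot: [0.107, -3.132, -0.003]
wrist_force: [-0.3, 1.8, -0.1]
width: 0.0
```

Run:
```python
from j import *
rep(); go(list(F0+.09*ex-.2*ey)+[.119])
P=bot.camera_params('side'); im=snap('side','s2.png')[:,:,::-1]
u,v=proj(P,list(F0+.09*ex-.18*ey)+[.1]); print(u,v); u,v=int(u),int(v)
cv2.imwrite('pics/s2c.png',cv2.resize(im[v-60:v+60,u-80:u+80],None,fx=5,fy=5,interpolation=cv2.INTER_CUBIC)[:600])
```

```text
jig-rel [ 0.087  -0.2705  0.1225] F -0.2 1.8 -0.1 w 0.0 t 15.6
pos [ 0.5651 -0.0956  0.1225] toolx [-0.998 -0.068  0.007] tooly [-0.068  0.998  0.002] z [-0.007  0.002 -1.   ] turn 0 shift before turn [-0.003   0.0705  0.0036] after turn [-0.003   0.0705  0.0036] q6 -1.85
308.04996785218054 222.58785393344738
```

View pics/s2c.png

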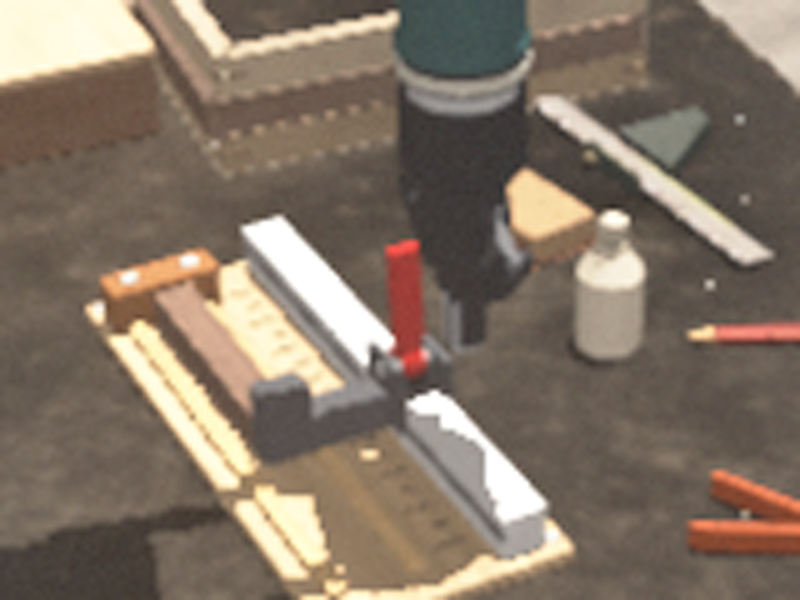

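The side crop shows the bar tight between the block and the stop head. The lever stands open at (405,300), and the closed fingertips at (465,340) are behind it over the rail. I'm pushing the lever over now.

Emit:
jog_arm(
  plan=[
    {"claw": 1, "x": -0.003, "y": 0.02, "z": 0.0035, "turn": 0},
    {"claw": 1, "x": 0, "y": 0.02, "z": 0, "turn": 0},
    {"claw": 1, "x": 0, "y": 0.015, "z": 0, "turn": 0},
    {"claw": 1, "x": 0, "y": 0.015, "z": 0, "turn": 0},
    {"claw": 1, "x": 0, "y": 0.014, "z": 0.002, "turn": 0},
    {"claw": 1, "x": 0, "y": 0.014, "z": 0.002, "turn": 0},
    {"claw": 1, "x": 0, "y": 0, "z": 0, "turn": 0},
  ],
)

```text
time: 16.52
tool_pos: [0.5653, 0.0028, 0.1175]
tcp_rot: [0.11, -3.139, -0.001]
wrist_force: [-0.1, 0.7, -0.4]
width: -0.004
```

Run:
```python
from j import *
rep()
P=bot.camera_params('side'); im=snap('side','s3.png')[:,:,::-1].astype(int)
r=(im[:,:,2]>2*im[:,:,1]+20)&(im[:,:,2]>90); r[:190]=0;r[275:]=0;r[:,:285]=0;r[:,330:]=0
p=np.argwhere(r); print(len(p),p.min(0),p.max(0), 'top px col',p[p[:,0]<p[:,0].min()+3].mean(0))
for ph in (-.2,0,.3,.6,.9,1.2,1.55):
    q=F0+.09*ex+(-.185+.084*np.sin(ph))*ey; print(ph,proj(P,list(q)+[.064+.084*np.cos(ph)]).round(0))
```

```text
jig-rel [ 0.0939 -0.1724  0.1175] F -0.1 0.7 -0.4 w -0.004 t 16.525
68 [210 301] [236 312] top px col [211.  301.5]
-0.2 [311. 213.]
0 [308. 210.]
0.3 [305. 208.]
0.6 [302. 208.]
0.9 [299. 210.]
1.2 [298. 213.]
1.55 [298. 220.]
```

Emit:
jog_arm(
  plan=[
    {"claw": 1, "x": 0.002, "y": 0.009, "z": 0.006, "turn": 0},
    {"claw": 1, "x": 0.002, "y": 0.009, "z": 0.008, "turn": 0},
    {"claw": 1, "x": 0, "y": 0.007, "z": 0.007, "turn": 0},
    {"claw": 1, "x": 0, "y": 0.006, "z": 0.007, "turn": 0},
    {"claw": 1, "x": 0, "y": 0.004, "z": 0.006, "turn": 0},
    {"claw": 1, "x": 0, "y": 0.004, "z": 0.005, "turn": 0},
    {"claw": 1, "x": 0, "y": 0.002, "z": 0.004, "turn": 0},
    {"claw": 1, "x": 0, "y": 0, "z": 0, "turn": 0},
  ],
)

```text
time: 17.58
tool_pos: [0.5578, 0.0428, 0.074]
tcp_rot: [0.108, -3.137, -0.001]
wrist_force: [-0.3, 0.6, -0.5]
width: 0.003
```

```bash
python3 -c "
from j import *
rep()"
```

```text
jig-rel [ 0.0892 -0.132   0.074 ] F -0.2 0.6 -0.5 w 0.003 t 17.575
```

Emit:
jog_arm(
  plan=[
    {"claw": 1, "x": 0, "y": 0.008, "z": 0.001, "turn": 0},
    {"claw": 1, "x": 0, "y": 0, "z": 0.002, "turn": 0},
    {"claw": 1, "x": 0, "y": 0, "z": 0.002, "turn": 0},
    {"claw": 1, "x": 0, "y": 0, "z": 0, "turn": 0},
  ],
)

```text
time: 18.08
tool_pos: [0.5588, 0.0506, 0.0708]
tcp_rot: [-0.108, 3.139, 0.001]
wrist_force: [0.5, 1.5, 3.6]
width: -0.001
```

Emit:
jog_arm(
  plan=[
    {"claw": 1, "x": 0, "y": 0, "z": 0.002, "turn": 0},
    {"claw": 1, "x": 0, "y": 0, "z": 0, "turn": 0},
  ],
)

```text
time: 18.32
tool_pos: [0.5592, 0.0506, 0.0702]
tcp_rot: [-0.108, 3.139, 0.001]
wrist_force: [-7.9, 2.0, 12.9]
width: 0.001
```

Emit:
jog_arm(
  plan=[
    {"claw": 1, "x": 0, "y": 0, "z": 0.001, "turn": 0},
    {"claw": 1, "x": 0, "y": 0, "z": 0, "turn": 0},
  ],
)

```text
time: 18.58
tool_pos: [0.5592, 0.0506, 0.07]
tcp_rot: [-0.108, 3.138, 0.001]
wrist_force: [-7.3, 0.9, 18.7]
width: -0.001
```

The lever stalls at z 0.070, its level height when locked, under 19 N. That's about 1.1 N m, well above the 0.4 needed. I'm retreating to check.

Emit:
jog_arm(
  plan=[
    {"claw": 1, "x": 0, "y": 0, "z": -0.04, "turn": 0},
    {"claw": 1, "x": 0, "y": 0, "z": -0.06, "turn": 0},
    {"claw": 1, "x": 0, "y": 0, "z": -0.06, "turn": 0},
    {"claw": 1, "x": -0.04, "y": -0.02, "z": -0.03, "turn": 0},
    {"claw": 1, "x": -0.04, "y": -0.02, "z": 0, "turn": 0},
    {"claw": 1, "x": -0.02, "y": -0.02, "z": 0, "turn": 0},
    {"claw": 1, "x": 0, "y": 0, "z": 0, "turn": 0},
    {"claw": 1, "x": 0, "y": 0, "z": 0, "turn": 0},
  ],
)

```text
time: 19.58
tool_pos: [0.6614, -0.0026, 0.2562]
tcp_rot: [0.107, -3.138, -0.001]
wrist_force: [0.1, 0.6, -0.9]
width: 0.002
```

Run:
```python
from j import *
rep()
P=bot.camera_params('wrist'); im=snap('wrist','w6.png'); np.save('P6.npy',P,allow_pickle=True)
for y in (-.18,0): print(proj(P,list(F0+y*ey)+[.04]))
a=F0+.09*ex-.181*ey; print('pivot,tip',proj(P,list(a)+[.064]),proj(P,list(a+.084*ey)+[.066]))
```

```text
jig-rel [ 0.1895 -0.1843  0.2562] F 0.1 0.6 -0.9 w 0.002 t 19.575
[318.95661968 -26.63248269]
[506.94931254 -26.35273767]
pivot,tip [317.8347149   70.72420187] [406.1493657   70.59519124]
```

View pics/w6.png

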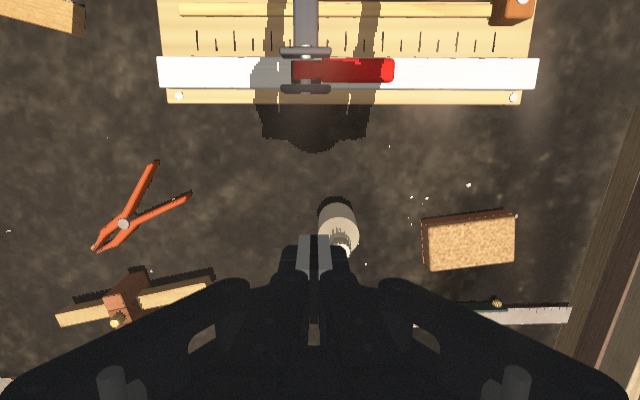

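The lever lies level along the rail, from about (305,70) to its tip at (394,70). The clamp, sanding block and bottle look undisturbed. One last look, over the bed.

Emit:
jog_arm(
  plan=[
    {"claw": 1, "x": 0.05, "y": 0.02, "z": -0.01, "turn": 0},
    {"claw": 1, "x": 0.05, "y": 0.03, "z": 0, "turn": 0},
    {"claw": 1, "x": 0.03, "y": 0.03, "z": 0, "turn": 0},
    {"claw": 1, "x": 0, "y": 0, "z": 0, "turn": 0},
    {"claw": 1, "x": 0, "y": 0, "z": 0, "turn": 0},
  ],
)

```text
time: 20.25
tool_pos: [0.5269, 0.0685, 0.2675]
tcp_rot: [-0.11, 3.138, -0.0]
wrist_force: [0.5, 0.7, -0.0]
width: -0.001
```

Run:
```python
from j import *
rep()
P=bot.camera_params('wrist'); im=snap('wrist','w7.png')[:,:,::-1]; np.save('P7.npy',P,allow_pickle=True)
a=proj(P,list(F0-.18*ey)+[.04]);b=proj(P,list(F0)+[.04]);print(a,b)
g=cv2.cvtColor(np.ascontiguousarray(im),cv2.COLOR_BGR2GRAY); r=int(a[1])
print(g[r,int(a[0])-12:int(a[0])+12].tolist(),g[r,int(b[0])-12:int(b[0])+12].tolist())
T=bot.camera_params('top'); t=snap('top','t2.png')
```

```text
jig-rel [ 0.0601 -0.1043  0.2675] F 0.5 0.7 -0.0 w -0.001 t 20.25
[244.99346628 111.91787039] [410.12841792 112.3591204 ]
[137, 137, 126, 109, 86, 42, 46, 45, 42, 42, 43, 41, 46, 161, 157, 161, 157, 158, 157, 159, 159, 67, 69, 67] [142, 145, 145, 149, 145, 143, 145, 145, 145, 151, 154, 149, 90, 95, 127, 150, 161, 166, 168, 167, 167, 168, 169, 171]
```

View pics/w7.png

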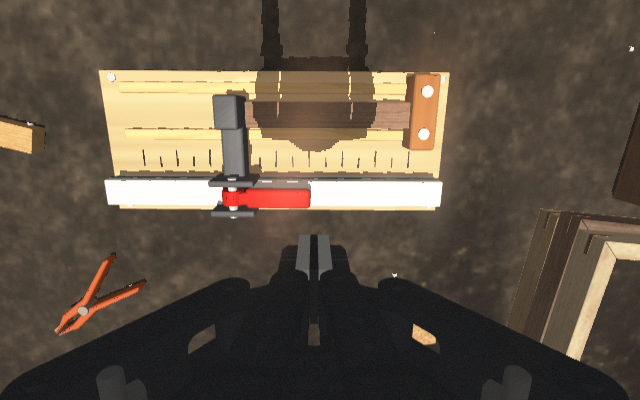

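The bar runs from the stop head at column 245 to the end block at column 410, which matches the predicted 245.0 and 410.1. No gap shows at either end, the lever is flat along the rail, and the arm is clear. I'm handing in.

```bash
python3 -c "
from workcell import bot
print(bot.finish_job())"
```

```text
the job is handed in; nothing more can be done
None
```

The walnut bar is laid flat in the jig's bed, the stop is set snugly against it, and the red lever is flipped fully over to lock it. I handed the job in at about 20 s on the robot's clock; no verdict was reported.

- **Stop:** I pinched the head and slid it until it stalled, 0.2 mm from where a 180 mm bar should hold it, with about 8 N of resistance.
- **Lever:** It stalled at its level height (z 0.070 m) under about 19 N, roughly 1.1 N m, which is well above the 0.4 N m needed.
- **Last pictures:** No gap shows at either end of the bar, and both ends fall within a pixel of the predicted positions. The lever lies along the rail, and the clamp, sanding block, bottle and oak piece look undisturbed (judged by eye, not measured).
- **Not checked or off:** I did not push on the stop after locking it. My first two move calls were refused for missing keys, so nothing moved then. An upward force of about 6 N showed while pinching the head, probably from the fingers swinging as they closed.

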